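Load paint cakes through the gate

TASK

Push the paint cakes with your fingertips through the brass gate of the wooden tray and into the white slot, one at a time: first the yellow, then the red, then the blue, each wholly past the gate before the next is brought up to it. Slide them flat on the tray and never lift or tip them. Leave the brown cake, the ink bottle, the porcelain cup and the eraser where they are.

Things in the scene. Friction and masses are not known exactly. Their poses are not given: they have to be found in the camera images.
- tray: Low wooden tray with a white slot, fixed. Origin: gate centre at table height; +x points level from the tray through the gate into the slot, +y across, z up. Floor level and smooth, 5 mm above the table; walls only 13 mm above the table, lower than the cakes, so fingertips 16 mm above the table push a cake while passing over the walls. Tray inside: x -206 to 0, y -108 to 108 mm.
- gate (a point): Middle of the gate on the floor (5 mm above the table), same axes as the tray. The gate is a 46 mm wide gap (y -23 to 23 mm) between brass posts filling x -6 to 0 mm; past x = 0 is the slot. On each side a 45-degree guide, 6 mm thick, 13 mm high, runs from the post back to about x = -38, y = +-60 mm and funnels a cake in.
- slot_end (a point): Middle of the far end of the slot's floor, 130 mm beyond the gate. The white slot runs straight from gate to here, 46 mm wide, closed at this end, walls 8 mm thick and 13 mm high above the table; room for three cakes in a row, and a later cake pushes earlier ones along.
- yellow: Yellow paint cake: solid upright disc, 36 mm in diameter, 20 mm high, about 30 g, flat on the tray floor. Origin: centre of its underside. The four cakes begin at four places in any colour order, within 8 mm: two at about x = -85, y = +-68 mm and two at about x = -158, y = +-37 mm of the tray's frame.
- red: Red paint cake, same size and origin as the yellow.
- blue: Blue paint cake, same size and origin as the yellow.
- brown: Dark brown paint cake, same size and origin as the yellow; it stays where it is.
- ink: Small amber ink bottle with a black cap, 44 mm in diameter, 54 mm high, standing on the table beside the slot (tray's +y side). Origin: centre of its underside. Leave alone.
- cup: White porcelain mixing cup, 64 mm in diameter, 40 mm high, standing on the table beside the slot (tray's -y side). Origin: centre of its underside. Leave alone.
- eraser: White eraser, 50 x 30 x 16 mm, lying on the table outside the tray's +y wall. Origin: centre of its underside. Leave alone.
Not all that is in view belongs to the job. There is more than one size of the blue; the job needs the smallest.

How it is judged:
On the way, in this order (a step that is already met when the one before it is completed fails the run):
1. the yellow cake is wholly past the gate in the slot, the later ones still clear of the gate (x of yellow in the frame of tray between 0.017 and 0.13 m and y of yellow in the frame of tray between -0.02 and 0.02 m and height (world z) of yellow below 0.009 m and x of each of red, blue in the frame of tray below -0.028 m), for 0.1 s.
2. the red cake is wholly past the gate in the slot, the later ones still clear of the gate (x of red in the frame of tray between 0.017 and 0.13 m and y of red in the frame of tray between -0.02 and 0.02 m and height (world z) of red below 0.009 m and x of blue in the frame of tray below -0.028 m), for 0.1 s.
3. the blue cake is wholly past the gate in the slot (x of blue in the frame of tray between 0.017 and 0.13 m and y of blue in the frame of tray between -0.02 and 0.02 m and height (world z) of blue below 0.009 m), for 0.1 s.
At the end, for the whole second after the job is handed in: The yellow, red and blue cakes all lie flat (within 0.1 rad) and at rest in the slot, each wholly past the gate (centre at least 17 mm beyond the gate line), yellow furthest in, then red, then blue; the brown cake is within 30 mm, and the bottle, cup and eraser within 20 mm, of where they began (all of step 3 and x of yellow in the frame of tray between 0.017 and 0.13 m and y of yellow in the frame of tray between -0.02 and 0.02 m and height (world z) of each of yellow, red below 0.009 m and angle between each of yellow, red, blue's own z axis and vertical below 0.1 rad and linear speed of each of yellow, red, blue below 0.01 m/s and x of red in the frame of tray between 0.017 and 0.13 m and y of red in the frame of tray between -0.02 and 0.02 m and x of yellow in the frame of tray above 0.08 m and x of red in the frame of tray above 0.047 m and distance of brown from where it was at the start of the episode below 0.03 m and distance of each of ink, cup, eraser from where it was at the start of the episode below 0.02 m); the robot touches nothing.
It fails at once if a cake is lifted off the tray floor or tipped (height (world z) of any of yellow, red, blue, brown above 0.012 m or angle between any of yellow, red, blue, brown's own z axis and vertical above 0.35 rad).
It fails at once if the brown cake is moved by more than 30 mm (distance of brown from where it was at the start of the episode above 0.03 m).
It fails at once if the ink bottle, cup or eraser is moved by more than 20 mm or tipped (distance of any of ink, cup, eraser from where it was at the start of the episode above 0.02 m or angle between any of ink, cup, eraser's own z axis and vertical above 0.35 rad).
It also fails if it takes over 72 s, if anything falls off the work surface, if the arm or the gripper's body presses on something with over 40 N, if the wrist force passes 120 N, or if a joint passes its speed limit or range.

ROBOT

A 6-joint arm with a two-finger parallel gripper is mounted at the origin on the work surface. World frame = base frame: x ahead of the robot, y to its left, z up, the work surface at z = 0. Lengths are in m, angles in rad, forces in N, time in s.
With the tool pointing down it reaches from about 0.25 to 0.775 m from the base axis. Payload 4 kg.
Tool frame: the origin (TCP) lies midway between the tips of the shut fingers; the grasp point (between the pads) lies bot.grip_depth behind it (bot.grip_depth is the distance from the TCP to the grasp point, in m); z points along the fingers, y is the line along which they close (so a half turn about z gives the same grasp; the last joint's range is limited). The gripper opens to 85 mm and grips with 20 to 120 N. Pads are 22 mm wide; open, the fingers measure 114 mm over their backs; the gripper's body (76 mm by 85 mm) begins 54 mm behind the grasp point. The pads swing forward as they close: fully open they stand 13 mm farther back than shut.
Start: joints at [-1.312, 0.087, 1.371, -0, 1.684, -0.103], TCP at [0.195, -0.514, 0.231] pointing down, gripper open.
Joint ranges: [-3.1, 3.1], [-0.76, 2.03], [0.27, 2.55], [-1.08, 4.22], [0.17, 2.65], [-2.57, 2.57]. Speed limits (rad/s): [2.79, 2.79, 3.14, 3.14, 3.14, 3.14].

INTERFACE

Orientations are given as a unit quaternion [w, x, y, z].
In Python, from workcell import bot gives the robot as it stands.
- The arm moves only by the tool play_rows, never from a script. Its argument "deltas" is a list of rows, each a list of 3 entries, a list of its own where there are three numbers: the finger opening in m, from 0 to 0.0854, then the shift along the tool's x, y, z in m, then the turn about the tool's z in rad. A call has exactly 8 rows; each row shifts and turns the commanded pose from where the row before left it, along the tool's axes as they then stand; what a row does not reach is not made up. A row lasts 1/10 s, in which the tool goes at most 50 mm and 8.59 degrees, less where a joint would pass 70% of its speed; a pose out of reach is approached as far as the arm can. A call with a gripper value outside its range is refused whole. The fingers move at their own pace and stop on an object; "force" is the grip in N (left out, the last holds). Time passes only in rows, so rows that do not move let the fingers close, or fill a call up. It gives the time, the measured TCP pose, the force, the opening and the grip force at its end, in the units of the state.
- bot.observe(): the state, without advancing time (a new reading comes with each control period).
- bot.capture(name): name is "side" or "top"; returns the picture (400x640x3 uint8, red, green, blue); there is no depth.
- bot.camera_model(name): a dict with "vertical_fov" (degrees; the focal length in pixels is half the picture's height over the tangent of half this angle, whatever the lens; pixels are square), "cx", "cy" (the principal point, pixels), "xyz" and "attitude" of the camera in the world. Camera axes: x right, y down, z forward; pixel columns grow to the right and rows downward; lengths in m; the calibration is good to about 2 mm. A picture is of the moment at which its call begins. camera_model takes no time and is no camera call.
- bot.finish_job(): hands the job in; it is judged then, once.
The state is a dict: "clock": time; "qpos": joint angles; "joint_vel": joint speeds; "joint_efforts": joint torques, N m; "position": TCP position; "tcp_rot": TCP orientation; "force": force on the tool from outside, world axes, zero at the start; "wrist_torque": the same for the moment, N m; "grip_width": finger opening in m; "gripper_force": force on a finger pad.
Only numpy, scipy, OpenCV 4.12 (cv2) and the standard library are available. Lean on these libraries where they do the work, as an engineer would, in place of code of your own. Each camera call takes 0.05 s, during which the arm holds its last target. There are 200 camera calls.

## Working session

There is one attempt and no reset: what is moved stays moved. The work goes in short steps, Python scripts to look and compute and a tool call to move; the robot and the scene stay as the last step left them, time stands still between calls to the robot, and variables do not carry over. Pictures are saved under pics/ and viewed, at most 10 in all, crops included, and the job is handed in when it is done.

Besides the shell and the picture viewer there is one more tool, called after "Request:" by a JSON object that holds its "method" and its "body". play_rows: Moves the arm, as the interface text tells. Its arguments: {"type":"object","properties":{"deltas":{"type":"array"},"force":{"type":"number"}},"required":["deltas"]}

```bash
mkdir -p pics; python3 - <<'E'
from workcell import bot
import cv2
for n in("side","top"):
    cv2.imwrite(f"pics/{n}0.png",bot.capture(n)[:,:,::-1]); print(n,bot.camera_model(n))
s=bot.observe();print(s['clock'],s['position'],s['tcp_rot'],s['grip_width'],bot.grip_depth)
E
```

```text
side {'vertical_fov': 45.97107538331098, 'cx': 317.98914500235065, 'cy': 202.51978543632333, 'xyz': array([ 0.26480676, -0.69304265,  0.5639353 ]), 'attitude': array([-0.43824171,  0.86297559, -0.22816641,  0.10562871])}
top {'vertical_fov': 50.61727855395522, 'cx': 323.9175381232113, 'cy': 200.01238197298045, 'xyz': array([ 0.44423409, -0.05075255,  0.85592823]), 'attitude': array([-0.05374629,  0.71482852, -0.69384911,  0.06859251])}
0.1 [ 0.19452746 -0.51396525  0.23021161] [-1.03323211e-03  9.83685056e-01  1.79896175e-01 -9.77318992e-05] 0.08499883336990308 0.0187
```

View pics/top0.png

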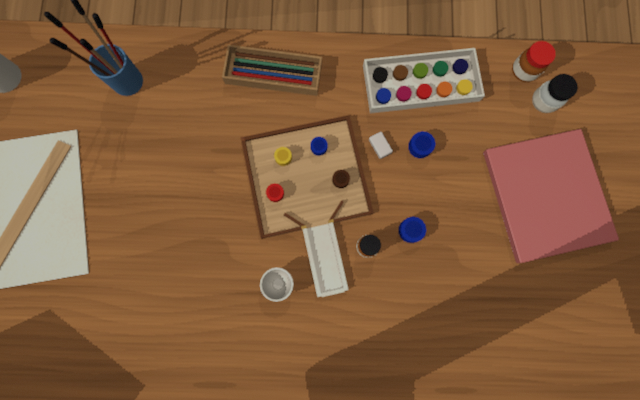

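View pics/side0.png

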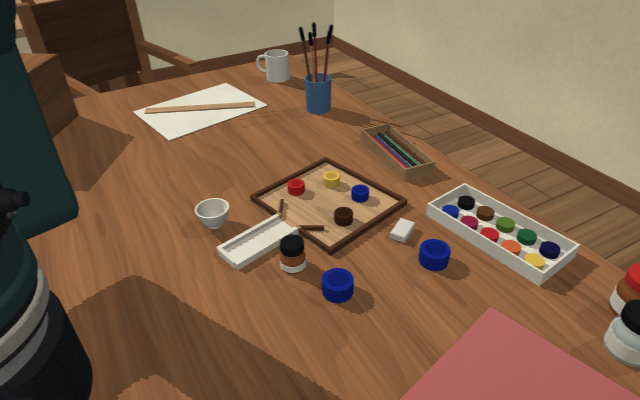

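The top view shows the tray with yellow (283,155), red (275,192), blue (319,146), brown (341,179), the gate near (320,222) and the slot running down to (334,293). The side view shows the same layout with the white slot pointing toward the robot.

Blue candidates in the top view are the tray disc (319,146), jars at (422,145) and (412,230), and a pan in the paint box (383,96). The disc on the tray fits: it is smaller than the jars and lies at a stated start place. The paint-box pan is part of the unrelated palette. I'll confirm with a crop.

```bash
cat > h.py <<'E'
import numpy as np,cv2
from workcell import bot
from scipy.spatial.transform import Rotation as R
def cam(n):
    m=bot.camera_model(n);q=m['attitude'];f=200/np.tan(np.radians(m['vertical_fov']/2))
    return m['xyz'],R.from_quat([q[1],q[2],q[3],q[0]]).as_matrix(),f,m['cx'],m['cy']
def ray(n,p):
    c,M,f,cx,cy=cam(n);return c,M@np.array([(p[0]-cx)/f,(p[1]-cy)/f,1])
def plane(n,p,z):
    c,d=ray(n,p);return c+d*(z-c[2])/d[2]
def tri(p,q):
    c1,d1=ray('top',p);c2,d2=ray('side',q);d1=d1/np.linalg.norm(d1);d2=d2/np.linalg.norm(d2)
    t=np.linalg.lstsq(np.c_[d1,-d2],c2-c1,rcond=None)[0];a=c1+d1*t[0];b=c2+d2*t[1]
    return (a+b)/2,np.linalg.norm(a-b)
def proj(n,X):
    c,M,f,cx,cy=cam(n);v=M.T@(np.array(X)-c);return np.array([cx+f*v[0]/v[2],cy+f*v[1]/v[2]])
HSV=dict(yellow=((20,150,90),(35,255,255)),red=((0,200,90),(6,255,255)),blue=((112,150,40),(128,255,255)),brown=((0,60,0),(15,255,58)))
def blobs(img,c,box,amin=30):
    h=cv2.cvtColor(img,cv2.COLOR_RGB2HSV);m=cv2.inRange(h,*HSV[c]);z=np.zeros_like(m);x0,y0,x1,y1=box;z[y0:y1,x0:x1]=m[y0:y1,x0:x1]
    n,l,s,ce=cv2.connectedComponentsWithStats(z);return [(s[i].tolist(),ce[i].round(1).tolist()) for i in range(1,n) if s[i][4]>=amin]
E
python3 - <<'E'
from h import *
T=cv2.imread('pics/top0.png')[:,:,::-1].copy();S=cv2.imread('pics/side0.png')[:,:,::-1].copy()
for c in HSV:
    print(c,blobs(T,c,(240,112,440,300)),blobs(S,c,(250,155,460,300)))
a=cv2.resize(T[112:302,236:436],None,fx=3.1,fy=3.1,interpolation=cv2.INTER_CUBIC)
cv2.imwrite('pics/top0c.png',a[:,:,::-1])
b=cv2.resize(S[150:310,210:420],None,fx=3.7,fy=3.7,interpolation=cv2.INTER_CUBIC)
cv2.imwrite('pics/side0c.png',b[:,:,::-1])
E
```

```text
yellow [([274, 147, 18, 19, 269], [282.7, 155.8])] [([323, 171, 17, 17, 243], [330.8, 179.1])]
red [([267, 184, 17, 18, 230], [274.8, 192.3])] [([288, 182, 16, 14, 98], [295.7, 190.0])]
blue [([409, 132, 26, 26, 517], [421.4, 144.4]), ([311, 137, 16, 18, 228], [318.7, 145.6]), ([399, 217, 27, 25, 525], [412.0, 229.4])] [([352, 185, 17, 17, 247], [359.7, 193.0]), ([442, 205, 17, 13, 134], [450.9, 210.0]), ([419, 239, 31, 32, 800], [434.0, 254.4]), ([322, 268, 31, 32, 876], [337.2, 284.3])]
brown [([336, 172, 11, 12, 101], [340.9, 177.3])] [([255, 160, 146, 40, 284], [324.1, 180.3]), ([251, 197, 24, 18, 61], [261.9, 205.5]), ([300, 200, 107, 55, 408], [356.4, 231.5]), ([336, 208, 15, 9, 94], [343.3, 211.9]), ([335, 215, 18, 11, 141], [343.3, 220.6]), ([304, 228, 19, 2, 37], [313.2, 228.5])]
```

View pics/top0c.png

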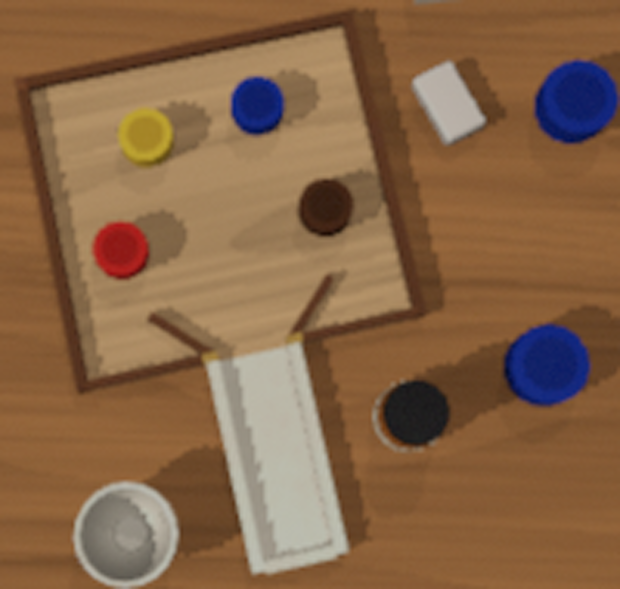

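View pics/side0c.png

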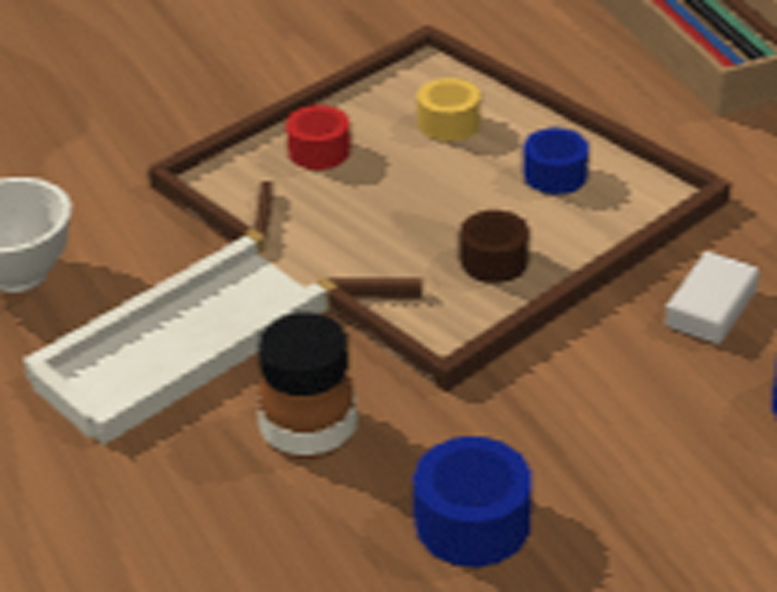

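The crops confirm it: the blue disc in the tray (crop (257,104)) is the same size as the other cakes, and the jars (576,101) and (547,364) are clearly larger. Next I compute the tray frame and the cake positions.

```bash
python3 - <<'E'
from h import *
u=lambda p:((p[0]+.5)/3.1-.5+236,(p[1]+.5)/3.1-.5+112)
v=lambda p:((p[0]+.5)/3.7-.5+210,(p[1]+.5)/3.7-.5+150)
P={'FL':((20,80),(428,27)),'FR':((352,11),(728,184)),'NR':((422,313),(446,370)),'NL':((83,390),(152,175)),
'postR':((295,338),(326,285)),'postL':((210,357),(257,237)),'sEndL':((258,572),(28,362)),'sEndR':((346,549),(97,428))}
W={}
for k,(a,b) in P.items():
    X,e=tri(u(a),v(b)); W[k]=plane('top',u(a),.013)
    print(k,(X*1000).round(1),round(e*1000,1),(W[k]*1000).round(1))
# rectangle fits: axis from corners
d=lambda a,b:(W[b]-W[a])[:2]
ax=d('FL','NL')+d('FR','NR')+d('postL','sEndL')+d('postR','sEndR')
ang=[np.degrees(np.arctan2(*d(a,b)[::-1]))%360 for a,b in(('FL','NL'),('FR','NR'),('postL','sEndL'),('postR','sEndR'))]
print(ang,[np.degrees(np.arctan2(*d(a,b)[::-1]))%360-90 for a,b in(('FL','FR'),('NL','NR'),('postL','postR'))])
print([np.linalg.norm(d(a,b)) for a,b in(('FL','NL'),('FR','NR'),('FL','FR'),('NL','NR'),('postL','sEndL'))])
T=cv2.imread('pics/top0.png')[:,:,::-1].copy();S=cv2.imread('pics/side0.png')[:,:,::-1].copy()
cs={'yellow':((146,134),(449,95)),'red':((121,248),(318,122)),'blue':((257,103),(556,144)),'brown':((326,206),(495,230))}
a=np.radians(190.5)
for k,(p,q) in cs.items():
    X,e=tri(u(p),v(q));Y=plane('top',u(p),.025);print(k,(X*1000).round(1),round(e*1000,1),(Y*1000).round(1))
E
```

```text
FL [717.5 106.1  14.2] 0.1 [717.8 106.3  13. ]
FR [ 775.1 -114.8   12.6] 1.0 [ 774.4 -114.5   13. ]
NR [ 570.7 -164.5   11.1] 2.5 [ 569.2 -163.8   13. ]
NL [513.3  53.8   9.8] 0.9 [512.6  53.5  13. ]
postR [550.8 -81.6  12.5] 0.9 [550.3 -81.5  13. ]
postL [537.6 -27.3  11.4] 2.4 [536.3 -27.   13. ]
sEndL [402.3 -62.1  13.1] 0.9 [401.8 -61.9  13. ]
sEndR [ 416.6 -117.1    9.3] 1.5 [ 417.4 -117.    13. ]
[np.float64(194.41710699382614), np.float64(193.4944792398619), np.float64(194.57769051060959), np.float64(194.95808526916036)] [np.float64(194.37336120657267), np.float64(194.6008208270394), np.float64(194.4135607430827)]
[np.float64(0.21189152573690231), np.float64(0.21102473048326117), np.float64(0.22797626532273724), np.float64(0.22457939172583402), np.float64(0.138977108291807)]
yellow [680.8  19.5  25.2] 1.6 [680.1  19.8  25. ]
red [604.4  32.1  25.9] 1.7 [603.7  32.5  25. ]
blue [704.7 -52.7  26. ] 2.8 [703.7 -52.1  25. ]
brown [637.2 -99.6  25. ] 2.9 [635.8 -99.   25. ]
```

```bash
cat >> h.py <<'E'
_w=np.array([[717.6,106.2],[774.7,-114.7],[569.9,-164.1],[513,53.6],[402,-62],[417,-117]])/1000
_t=np.array([[-212,-114],[-212,114],[0,114],[0,-114],[138,-31],[138,31]])/1000
_a,_b=_w-_w.mean(0),_t-_t.mean(0)
ANG=np.arctan2((_b[:,0]*_a[:,1]-_b[:,1]*_a[:,0]).sum(),(_a*_b).sum())
Rt=np.array([[np.cos(ANG),-np.sin(ANG)],[np.sin(ANG),np.cos(ANG)]]);O=_w.mean(0)-Rt@_t.mean(0)
def tray(X): return Rt.T@(np.array(X)[:2]-O)
def world(x,y,z): return np.r_[Rt@[x,y]+O,z]
def state():
    s=bot.observe();q=s['tcp_rot'];M=R.from_quat([q[1],q[2],q[3],q[0]]).as_matrix();th=np.arctan2(M[1,0],M[0,0])
    t=tray(s['position'])*1000
    print('t',round(s['clock'],2),'tray',t.round(1),'z',round(s['position'][2]*1000,1),'yaw_rel(deg, tool x vs -tray x)',round((np.degrees(th-ANG-np.pi)+180)%360-180,2),'w',round(s['grip_width']*1000,1),s['force'].round(1))
def cakes(view='top'):
    im=bot.capture(view)
    for c in ('yellow','red','blue','brown'):
        # cakes only within tray/slot region
        for st,ce in blobs(im,c,(240,112,372,300) if view=='top' else (210,155,405,275),25):
            # correct bbox/centroid bias with mid height 20mm
            print(c,st[4],(tray(plane(view,ce,.022))*1000).round(1))
    return im
E
python3 - <<'E'
from h import *
print(np.degrees(ANG)%360,O,((_w-np.array([world(*t,0)[:2] for t in _t]))*1000).round(1).tolist())
for k,p in dict(yellow=(680.1,19.8),red=(603.7,32.5),blue=(703.7,-52.1),brown=(635.8,-99)).items(): print(k,(tray(np.array(p)/1000)*1000).round(1))
cakes();state()
E
```

```text
Traceback (most recent call last):
NameError: name '_w' is not defined
```

```bash
python3 - <<'E'
import h
from h import *
print(np.degrees(ANG)%360,O,((h._w-np.array([world(*t,0)[:2] for t in h._t]))*1000).round(1).tolist())
for k,p in dict(yellow=(680.1,19.8),red=(603.7,32.5),blue=(703.7,-52.1),brown=(635.8,-99)).items(): print(k,(tray(np.array(p)/1000)*1000).round(1))
cakes();state()
E
```

```text
194.3128301326965 [ 0.54179898 -0.05576466] [[-1.4, -0.9], [-0.7, -0.9], [-0.1, 2.1], [-0.6, -1.1], [1.6, -2.2], [1.3, 2.9]]
yellow [-152.7  -39. ]
red [-81.8 -70.2]
blue [-157.8   36.5]
brown [-80.4  65.1]
yellow 268 [-151.7  -39.6]
red 232 [-81.1 -70.6]
blue 228 [-157.2   36.7]
brown 99 [-82.4  66. ]
t 0.15 tray [449.7 358.2] z 230.4 yaw_rel(deg, tool x vs -tray x) 6.42 w 85.2 [0.8 0.4 0.9]
```

Request:
{"method": "play_rows", "body": {"deltas": [[0.024, [0, 0, 0], 0.112], [0.024, [0.04, -0.025, 0], 0], [0.024, [0.04, -0.025, 0], 0], [0.024, [0.04, -0.025, 0], 0], [0.024, [0.04, -0.025, 0], 0], [0.024, [0.04, -0.025, 0], 0], [0.024, [0.04, -0.025, 0], 0], [0.024, [0.04, -0.025, 0], 0]]}}

```text
clock: 0.95
position: [0.4236, -0.2739, 0.2311]
tcp_rot: [-0.0, 0.992, 0.125, -0.0]
force: [0.6, -0.1, 0.7]
grip_width: 0.0239
gripper_force: 0.0
```

Request:
{"method": "play_rows", "body": {"deltas": [[0.024, [0.04, -0.025, 0.01], 0], [0.024, [0.04, -0.025, 0.02], 0], [0.024, [0.04, -0.025, 0.02], 0], [0.024, [0.04, -0.025, 0.02], 0], [0.024, [0.04, -0.025, 0.02], 0], [0.024, [0.04, -0.025, 0.02], 0], [0.024, [0.04, -0.025, 0.02], 0], [0.024, [0.04, -0.025, 0.01], 0]]}}

```text
clock: 1.75
position: [0.6783, -0.0061, 0.091]
tcp_rot: [-0.0, 0.992, 0.125, -0.002]
force: [0.7, -0.9, 1.1]
grip_width: 0.024
gripper_force: 0.0
```

```bash
python3 -c "
from h import *
state()"
```

```text
t 1.75 tray [-144.5  -14.4] z 91.0 yaw_rel(deg, tool x vs -tray x) 0.0 w 24.0 [ 0.7 -0.9  1.1]
```

Request:
{"method": "play_rows", "body": {"deltas": [[0.024, [0.021, -0.011, 0.0], 0], [0.024, [0.021, -0.011, 0], 0], [0.024, [0, 0, 0.02], 0], [0.024, [0, 0, 0.02], 0], [0.024, [0, 0, 0.02], 0], [0.024, [0, 0, 0.01], 0], [0.024, [0, 0, 0], 0], [0.024, [0, 0, 0], 0]]}}

```text
clock: 2.55
position: [0.7141, 0.0239, 0.0246]
tcp_rot: [0.0, 0.992, 0.125, 0.0]
force: [1.3, -0.9, -1.0]
grip_width: 0.024
gripper_force: 0.0
```

```bash
python3 - <<'E'
from h import *
state();im=cakes();s=bot.capture('side')
a=cv2.resize(im[110:250,240:380],None,fx=4,fy=4,interpolation=cv2.INTER_CUBIC)
b=cv2.resize(s[130:270,240:380],None,fx=4,fy=4,interpolation=cv2.INTER_CUBIC)
cv2.imwrite('pics/p1.png',cv2.resize(np.hstack([a,b]),(800,400))[:,:,::-1])
p=bot.observe()['position'];print(proj('top',p),proj('side',p))
E
```

```text
t 2.55 tray [-186.7  -34.6] z 24.6 yaw_rel(deg, tool x vs -tray x) -0.01 w 24.0 [ 1.3 -0.9 -1. ]
blue 228 [-157.2   36.7]
[281.4805285  138.16599377] [343.49884342 169.61666061]
```

View pics/p1.png

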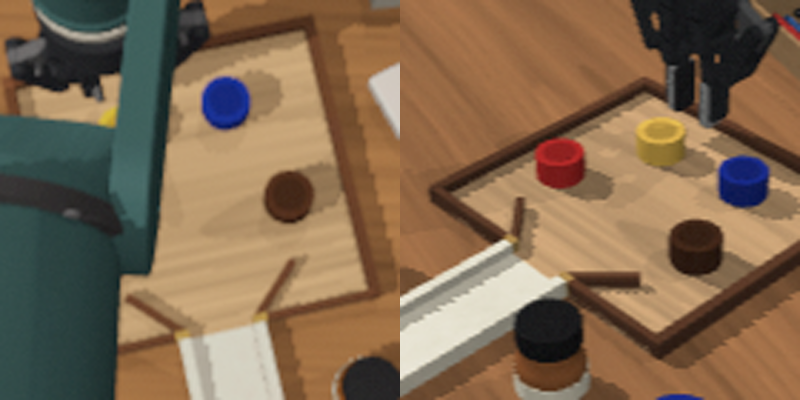

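The side view shows the fingertips at about (344,170). The TCP projects to (343.5,169.6), so calibration and robot agree. I'll start the yellow push.

Request:
{"method": "play_rows", "body": {"deltas": [[0.024, [0, -0.0045, 0.005], 0], [0.024, [0, 0, 0.004], 0], [0.024, [0, 0, 0], 0], [0.024, [-0.008, 0, 0], 0], [0.024, [-0.008, 0, 0], 0], [0.024, [-0.008, 0.002, 0], 0], [0.024, [-0.008, 0.003, 0], 0], [0.024, [-0.008, 0.003, 0], 0]]}}

```text
clock: 3.45
position: [0.6753, 0.0101, 0.0154]
tcp_rot: [0.0, 0.992, 0.124, 0.0]
force: [-0.1, -1.0, -0.9]
grip_width: 0.0236
gripper_force: 0.1
```

```bash
sed -i 's/ce,.022/ce,.022 if view=="top" else .016/' h.py; python3 - <<'E'
from h import *
state();s=cakes('side')
E
```

```text
t 3.45 tray [-145.6  -30.9] z 15.4 yaw_rel(deg, tool x vs -tray x) -0.01 w 23.6 [-0.1 -1.  -0.9]
yellow 254 [-120.8  -30.3]
red 69 [-75.9 -57.8]
blue 245 [-158.8   38.6]
blue 138 [ 30.6 162.8]
brown 145 [ -84.5 -101.4]
brown 44 [-198.1   78.1]
brown 35 [  7.  -68.3]
brown 342 [-77.3 120.9]
brown 79 [-90.8  58.7]
brown 135 [-72.   76.9]
brown 31 [-16.3  54.7]
```

Request:
{"method": "play_rows", "body": {"deltas": [[0.024, [-0.0095, 0.004, 0], 0], [0.024, [-0.0095, 0.004, 0], 0], [0.024, [-0.0095, 0.004, 0], 0], [0.024, [-0.0095, 0.004, 0], 0], [0.024, [-0.0095, 0.004, 0], 0], [0.024, [-0.0095, 0.004, 0], 0], [0.024, [-0.0095, 0.004, 0], 0], [0.024, [-0.0095, 0.003, 0], 0]]}}

```text
clock: 4.3
position: [0.6094, -0.0387, 0.0153]
tcp_rot: [0.0, 0.992, 0.124, 0.0]
force: [0.9, 0.7, 0.3]
grip_width: 0.024
gripper_force: 0.2
```

```bash
sed -i 's/red=((0,200,90)/red=((0,200,60)/' h.py; python3 - <<'E'
from h import *
state();s=cakes('side')
E
```

```text
t 4.3 tray [-69.7   0.2] z 15.3 yaw_rel(deg, tool x vs -tray x) -0.01 w 24.0 [0.9 0.7 0.3]
yellow 295 [-45.4   0.8]
red 41 [-71.7 -59. ]
blue 246 [-158.8   38.6]
blue 138 [ 30.6 162.8]
brown 79 [ -51.2 -100.6]
brown 48 [-197.8   72.9]
brown 330 [-77.5 121.9]
brown 283 [-81.5  67.7]
brown 28 [-15.8  54.2]
```

Request:
{"method": "play_rows", "body": {"deltas": [[0.024, [-0.009, 0, 0], 0], [0.024, [-0.009, 0, 0], 0], [0.024, [-0.009, 0, 0], 0], [0.024, [-0.009, 0, 0], 0], [0.024, [-0.01, 0, 0], 0], [0.024, [-0.01, 0, 0], 0], [0.024, [-0.01, 0, 0], 0], [0.024, [-0.007, 0, 0], 0]]}}

```text
clock: 5.15
position: [0.5383, -0.0563, 0.0152]
tcp_rot: [0.0, 0.992, 0.124, -0.0]
force: [-0.6, -0.6, -0.1]
grip_width: 0.0241
gripper_force: 0.1
```

```bash
python3 - <<'E'
from h import *
state();s=cakes('side')
h=cv2.cvtColor(s,cv2.COLOR_RGB2HSV);print(h[184:198:3,288:304:4])
E
```

```text
t 5.15 tray [ 3.6 -0.3] z 15.2 yaw_rel(deg, tool x vs -tray x) -0.01 w 24.1 [-0.6 -0.6 -0.1]
yellow 309 [27.8  0.2]
blue 247 [-158.9   38.7]
blue 138 [ 30.6 162.8]
brown 62 [-163.2  -99. ]
brown 26 [-197.7   79.7]
brown 393 [-61.  113.1]
brown 74 [-90.7  58.2]
brown 133 [-72.   76.9]
[[[ 60   9  27]
  [105  20  26]
  [120   6  43]
  [ 90   7  72]]

 [[ 98  43  24]
  [ 90  24  21]
  [  0   0  43]
  [105   8  66]]

 [[ 90  33  23]
  [130  35  22]
  [105  13  40]
  [120   5  50]]

 [[110  35  22]
  [ 98  34  30]
  [ 90  11  48]
  [135  33  31]]

 [[120  18  29]
  [120  21  24]
  [120  15  33]
  [105  21  24]]]
```

Request:
{"method": "play_rows", "body": {"deltas": [[0.024, [0, 0, 0], 0], [0.024, [0.012, 0, 0], 0], [0.024, [0, 0, -0.035], 0], [0.024, [0.023, -0.026, 0], 0], [0.024, [0.023, -0.026, 0], 0], [0.024, [0.023, -0.026, 0], 0], [0.024, [0.023, -0.026, 0], 0], [0.024, [0, 0, 0], 0]]}}

```text
clock: 6.0
position: [0.6169, 0.0749, 0.0502]
tcp_rot: [-0.001, 0.992, 0.127, 0.001]
force: [0.4, 0.2, 0.1]
grip_width: 0.0243
gripper_force: 0.0
```

Request:
{"method": "play_rows", "body": {"deltas": [[0.024, [0, 0, 0], -0.1496], [0.024, [0, 0, 0], -0.1496], [0.024, [0, 0, 0], -0.1496], [0.024, [0, 0, 0], -0.1496], [0.024, [0, 0, 0], -0.1496], [0.024, [0, 0, 0], -0.1496], [0.024, [0, 0, 0], -0.1496], [0.024, [0, 0, 0], 0]]}}

```text
clock: 6.8
position: [0.6149, 0.0701, 0.0501]
tcp_rot: [0.0, 0.797, 0.604, 0.0]
force: [0.0, 0.5, 0.5]
grip_width: 0.024
gripper_force: 0.0
```

```bash
python3 - <<'E'
from h import *
state();s=cakes('side');cakes('top');print(bot.observe()['qpos'])
E
```

```text
t 6.8 tray [-102.  -103.9] z 50.1 yaw_rel(deg, tool x vs -tray x) 59.97 w 24.0 [0.  0.5 0.5]
yellow 308 [29.4 -0.1]
red 83 [-81.3 -63. ]
blue 242 [-158.7   38.4]
blue 138 [ 30.6 162.8]
brown 157 [-100.   -99.8]
brown 53 [-198.    73.2]
brown 26 [  6.9 -54.6]
brown 344 [-78.1 121.3]
brown 79 [-90.7  58.6]
brown 134 [-71.8  76.8]
brown 32 [-15.5  53.9]
yellow 231 [30.4 -1.2]
red 223 [-81.1 -70.6]
blue 225 [-157.    36.4]
[ 2.21780323e-02  3.35587806e-01  1.44313256e+00 -2.10843777e-04
  1.36283137e+00  2.99247589e-01]
```

Request:
{"method": "play_rows", "body": {"deltas": [[0.024, [0, 0, 0.0175], 0], [0.024, [0, 0, 0.0175], 0], [0.024, [0, 0, 0], 0], [0.024, [-0.009, 0, 0], 0], [0.024, [-0.009, 0, 0], 0], [0.024, [-0.009, 0, 0], 0], [0.024, [-0.009, 0, 0], 0], [0.024, [-0.009, 0, 0], 0]]}}

```text
clock: 7.7
position: [0.602, 0.026, 0.0154]
tcp_rot: [0.0, 0.797, 0.604, 0.0]
force: [-0.1, 0.5, 0.3]
grip_width: 0.024
gripper_force: 0.1
```

```bash
python3 - <<'E'
from h import *
state();s=bot.capture('side')
HSV['red']=((0,180,50),(8,255,255))
print([(st[4],(tray(plane('side',ce,.016))*1000).round(1)) for st,ce in blobs(s,'red',(250,170,350,260))])
E
```

```text
t 7.7 tray [-78.5 -64.3] z 15.4 yaw_rel(deg, tool x vs -tray x) 59.96 w 24.0 [-0.1  0.5  0.3]
[(257, array([-65.6, -42.4]))]
```

Request:
{"method": "play_rows", "body": {"deltas": [[0.024, [-0.008, 0, 0], 0], [0.024, [-0.008, 0, 0], 0], [0.024, [-0.008, 0, 0], 0], [0.024, [-0.008, 0, 0], 0], [0.024, [-0.008, 0, 0], 0], [0.024, [-0.006, 0, 0], 0], [0.024, [0, 0, 0], 0], [0.024, [0.02, 0, 0], 0]]}}

```text
clock: 8.55
position: [0.5948, 0.0002, 0.0151]
tcp_rot: [0.0, 0.798, 0.603, -0.001]
force: [1.0, 0.5, -0.4]
grip_width: 0.024
gripper_force: 0.0
```

```bash
python3 - <<'E'
from h import *
state();s=bot.capture('side')
HSV['red']=((0,180,50),(8,255,255))
print([(st[4],(tray(plane('side',ce,.016))*1000).round(1)) for st,ce in blobs(s,'red',(250,170,350,260))])
E
```

```text
t 8.55 tray [-65.2 -41.1] z 15.1 yaw_rel(deg, tool x vs -tray x) 59.82 w 24.0 [ 1.   0.5 -0.4]
[(275, array([-41.7,  -1.4]))]
```

Request:
{"method": "play_rows", "body": {"deltas": [[0.024, [0, 0, -0.035], 0], [0.024, [0, 0, 0], 0.1496], [0.024, [0, 0, 0], 0.1496], [0.024, [0, 0, 0], 0.1496], [0.024, [0, 0, 0], 0.1496], [0.024, [0, 0, 0], 0.1496], [0.024, [0, 0, 0], 0.1496], [0.024, [0, 0, 0], 0.1496]]}}

```text
clock: 9.4
position: [0.5951, 0.0021, 0.0501]
tcp_rot: [0.0, 0.993, 0.122, -0.0]
force: [-1.0, 0.2, -0.0]
grip_width: 0.0239
gripper_force: 0.0
```

Request:
{"method": "play_rows", "body": {"deltas": [[0.024, [0.01, 0.02, 0], 0], [0.024, [0.01, 0.02, 0], 0], [0.024, [0, 0, 0], 0], [0.024, [0, 0, 0.0175], 0], [0.024, [0, 0, 0.0175], 0], [0.024, [0, 0, 0], 0], [0.024, [0, 0, 0], 0], [0.024, [0, 0, 0], 0]]}}

```text
clock: 10.2
position: [0.625, -0.0316, 0.0164]
tcp_rot: [0.0, 0.992, 0.125, 0.001]
force: [-0.0, 0.2, 0.4]
grip_width: 0.0244
gripper_force: 0.0
```

```bash
python3 - <<'E'
from h import *
state();s=bot.capture('side')
HSV['red']=((0,180,50),(8,255,255))
print([(st[4],(tray(plane('side',ce,.016))*1000).round(1)) for st,ce in blobs(s,'red',(250,170,350,260))])
E
```

```text
t 10.2 tray [-86.6  -2.9] z 16.4 yaw_rel(deg, tool x vs -tray x) 0.02 w 24.4 [-0.   0.2  0.4]
[(274, array([-41.9,  -1.3]))]
```

Aligned behind red. I push it straight through the gate for 90 mm.

Request:
{"method": "play_rows", "body": {"deltas": [[0.024, [-0.01, 0.001, 0.001], 0], [0.024, [-0.01, 0.001, 0], 0], [0.024, [-0.01, 0, 0], 0], [0.024, [-0.01, 0, 0], 0], [0.024, [-0.01, 0, 0], 0], [0.024, [-0.01, 0, 0], 0], [0.024, [-0.01, 0, 0], 0], [0.024, [-0.01, 0, 0], 0]]}}

```text
clock: 11.05
position: [0.5467, -0.0537, 0.0143]
tcp_rot: [0.0, 0.992, 0.125, 0.0]
force: [0.1, 0.4, 0.8]
grip_width: 0.0241
gripper_force: 0.3
```

Request:
{"method": "play_rows", "body": {"deltas": [[0.024, [-0.008, 0, 0], 0], [0.024, [-0.004, 0, 0], 0], [0.024, [0, 0, 0], 0], [0.024, [0.015, 0, 0], 0], [0.024, [0, 0, -0.035], 0], [0.024, [0.04, 0.008, 0], 0], [0.024, [0.04, 0.008, 0], 0], [0.024, [0.04, 0.008, 0], 0]]}}

```text
clock: 11.85
position: [0.6742, -0.0462, 0.0496]
tcp_rot: [0.0, 0.992, 0.125, 0.0]
force: [0.1, 0.1, 0.1]
grip_width: 0.024
gripper_force: 0.0
```

```bash
python3 - <<'E'
from h import *
state();HSV['red']=((0,180,50),(8,255,255))
s=cakes('side')
E
```

```text
t 11.85 tray [-130.6   23.5] z 49.6 yaw_rel(deg, tool x vs -tray x) 0.0 w 24.0 [0.1 0.1 0.1]
yellow 320 [68.5  0.5]
red 279 [30.7 -0.2]
blue 246 [-158.9   38.7]
blue 138 [ 30.6 162.8]
brown 161 [-102.6  -99.5]
brown 61 [-197.6   64.4]
brown 344 [-75.5 120.8]
brown 77 [-90.7  58.6]
brown 135 [-71.8  76.8]
brown 37 [-16.6  54.6]
```

Request:
{"method": "play_rows", "body": {"deltas": [[0.024, [0.03, 0.006, 0], 0], [0.024, [0.03, 0.006, 0], 0], [0.024, [0, 0, 0], 0], [0.024, [0, 0, 0], 0], [0.024, [0, 0, 0.0175], 0], [0.024, [0, 0, 0.0165], 0], [0.024, [0, 0, 0], 0], [0.024, [0, 0, 0], 0]]}}

```text
clock: 12.7
position: [0.732, -0.0431, 0.0134]
tcp_rot: [-0.0, 0.992, 0.124, -0.002]
force: [-0.0, 0.1, -0.1]
grip_width: 0.0241
gripper_force: 0.0
```

```bash
python3 - <<'E'
from h import *
state()
E
```

```text
t 12.7 tray [-187.5   34.8] z 13.4 yaw_rel(deg, tool x vs -tray x) -0.01 w 24.1 [-0.   0.1 -0.1]
```

Request:
{"method": "play_rows", "body": {"deltas": [[0.024, [0, 0.0023, -0.002], 0], [0.024, [0, 0, 0], 0], [0.024, [-0.006, 0, 0], 0], [0.024, [-0.008, -0.001, 0], 0], [0.024, [-0.009, -0.003, 0], 0], [0.024, [-0.009, -0.003, 0], 0], [0.024, [-0.009, -0.003, 0], 0], [0.024, [-0.009, -0.003, 0], 0]]}}

```text
clock: 13.5
position: [0.6816, -0.0451, 0.0174]
tcp_rot: [0.0, 0.992, 0.125, 0.0]
force: [0.6, -0.1, 0.3]
grip_width: 0.0237
gripper_force: 0.2
```

```bash
python3 - <<'E'
from h import *
state();HSV.pop('brown');HSV['brown']=((0,60,0),(15,255,58))
s=bot.capture('side')
print([(st[4],(tray(plane('side',ce,.016))*1000).round(1)) for st,ce in blobs(s,'blue',(250,170,400,255))])
E
```

```text
t 13.5 tray [-138.1   24.2] z 17.4 yaw_rel(deg, tool x vs -tray x) 0.0 w 23.7 [ 0.6 -0.1  0.3]
[(251, array([-114.3,   24.1]))]
```

Request:
{"method": "play_rows", "body": {"deltas": [[0.024, [-0.0085, -0.003, 0.001], 0], [0.024, [-0.0085, -0.003, 0.001], 0], [0.024, [-0.0085, -0.003, 0], 0], [0.024, [-0.0085, -0.003, 0], 0], [0.024, [-0.0085, -0.003, 0], 0], [0.024, [-0.0085, -0.003, 0], 0], [0.024, [-0.0085, -0.003, 0], 0], [0.024, [-0.0085, -0.003, 0], 0]]}}

```text
clock: 14.35
position: [0.6099, -0.0387, 0.0152]
tcp_rot: [0.0, 0.992, 0.125, 0.0]
force: [0.7, -0.1, 0.1]
grip_width: 0.0241
gripper_force: 0.1
```

```bash
python3 - <<'E'
from h import *
state()
s=bot.capture('side')
print([(st[4],(tray(plane('side',ce,.016))*1000).round(1)) for st,ce in blobs(s,'blue',(250,170,400,255))])
E
```

```text
t 14.35 tray [-70.3   0.3] z 15.2 yaw_rel(deg, tool x vs -tray x) -0.0 w 24.1 [ 0.7 -0.1  0.1]
[(279, array([-45.6,   1.1]))]
```

Request:
{"method": "play_rows", "body": {"deltas": [[0.024, [-0.009, 0, 0], 0], [0.024, [-0.009, 0, 0], 0], [0.024, [-0.009, 0, 0], 0], [0.024, [-0.009, 0, 0], 0], [0.024, [-0.009, 0, 0], 0], [0.024, [-0.009, 0, 0], 0], [0.024, [-0.009, 0, 0], 0], [0.024, [-0.009, 0, 0], 0]]}}

```text
clock: 15.2
position: [0.5403, -0.0567, 0.0153]
tcp_rot: [0.0, 0.992, 0.125, 0.0]
force: [0.5, 1.1, 0.6]
grip_width: 0.0241
gripper_force: 0.3
```

Request:
{"method": "play_rows", "body": {"deltas": [[0.024, [-0.004, 0, 0], 0], [0.024, [-0.002, 0, 0], 0], [0.024, [0, 0, 0], 0], [0.024, [0.012, 0, 0], 0], [0.024, [0.012, 0, 0], 0], [0.024, [0, 0, -0.03], 0], [0.024, [0, 0, -0.04], 0], [0.024, [0.01, 0, -0.04], 0]]}}

```text
clock: 16.0
position: [0.5682, -0.0492, 0.1256]
tcp_rot: [-0.0, 0.992, 0.125, -0.001]
force: [0.9, 0.5, 0.4]
grip_width: 0.024
gripper_force: 0.0
```

```bash
python3 - <<'E'
from h import *
state();s=cakes('side')
b=cv2.resize(s[150:310,190:410],None,fx=3,fy=3,interpolation=cv2.INTER_CUBIC)
cv2.imwrite('pics/end.png',b[:,:,::-1])
E
```

```text
t 16.0 tray [-27.2   0.1] z 125.6 yaw_rel(deg, tool x vs -tray x) 0.01 w 24.0 [0.9 0.5 0.4]
yellow 344 [1.049e+02 1.000e-01]
red 80 [73.4 13.6]
blue 283 [31.4  0.7]
blue 139 [ 30.9 162.9]
brown 165 [-103.7  -98.9]
brown 46 [-198.1   78.1]
brown 44 [  6.9 -65.9]
brown 342 [-72.3 120.3]
brown 81 [-91.   58.5]
brown 134 [-71.8  76.8]
brown 36 [-16.6  54.6]
```

View pics/end.png

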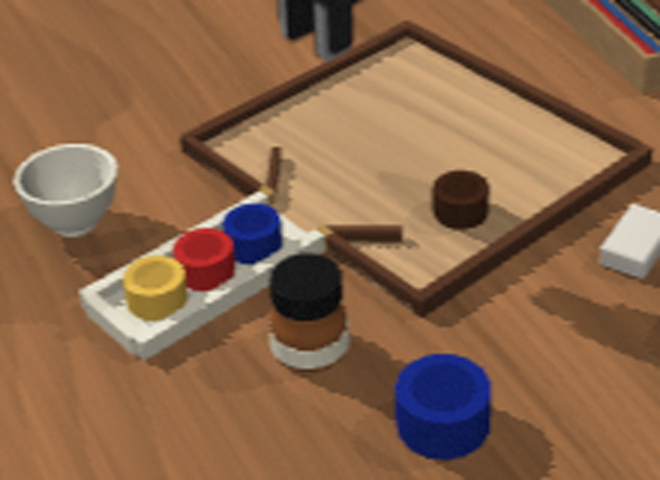

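The three cakes lie flat in the slot: yellow (155,287), red (204,258) and blue (252,232) in the crop. The brown cake, bottle, cup and eraser have not moved, and the arm is clear.

```bash
python3 -c "
from workcell import bot
print(bot.finish_job())"
```

```text
the job is handed in; nothing more can be done
None
```

The yellow, red and blue cakes were pushed in that order through the gate into the slot, at about 105, 68 and 31 mm past it; the brown cake, bottle, cup and eraser look unmoved, and the job was handed in at about 16 s (no verdict returned).

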